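Pull the jig pin, park it, eject the drilled lug

ROBOT

A 6-joint arm with a two-finger parallel gripper is mounted at the origin on the work surface. World frame = base frame: x ahead of the robot, y to its left, z up, the work surface at z = 0. Lengths are in m, angles in rad, forces in N, time in s.
With the tool pointing down it reaches from about 0.225 to 0.875 m from the base axis. Payload 3.4 kg.
Tool frame: the origin (TCP) lies midway between the tips of the shut fingers; the grasp point (between the pads) lies 19 mm behind it (manip.tcp_to_grasp is the distance from the TCP to the grasp point, in m); x points along the fingers, y is the direction in which the jaws open and shut, and the axes are right-handed (so a half turn about x gives the same grasp; the last joint's range is limited). The gripper opens to 85 mm and grips with 20 to 120 N. Pads are 22 mm wide; open, the fingers measure 114 mm over their backs; the gripper's body (76 mm by 85 mm) begins 54 mm behind the grasp point. The pads swing forward as they close: fully open they stand 13 mm farther back than shut.
Start: joints at [-1.325, 0.276, 1.505, -0, 1.361, -0.121], TCP at [0.206, -0.537, 0.231] pointing down, gripper open.
Joint ranges: [-2.89, 2.89], [-0.75, 2.08], [0.22, 2.7], [-1.18, 4.32], [0.11, 2.71], [-2.7, 2.7]. Speed limits (rad/s): [2.57, 2.57, 3.14, 3.14, 3.14, 3.14].

INTERFACE

Orientations are given as a unit quaternion [w, x, y, z].
In Python, from rig import readout, eyes, job, manip gives the robot as it stands. The module is installed in compiled form; this text tells all that it offers.
- The arm moves only by the tool carry_out, never from a script. Its argument "deltas" is one flat list of numbers, 7 for each row, row after row: the shift along the tool's x, y, z scaled (see below), then the turn, a rotation vector about the tool's x, y, z scaled (see below), then the opening, from -1 (shut) to 1 (fully open). In form: [dx, dy, dz, ax, ay, az, grip, dx, dy, dz, ax, ay, az, grip, ...]. A call has 1 to 10 rows; each row shifts and turns the commanded pose from where the row before left it, along the tool's axes as they then stand; what a row does not reach is not made up. The controller multiplies each number of a shift by 60 mm and each number of a turn by 4 degrees. A row lasts 1/8 s, in which the tool goes at most 62.5 mm and 10.7 degrees, less where a joint would pass 70% of its speed; a pose out of reach is approached as far as the arm can. A call with a number of a shift or a turn outside -1 to 1 is refused whole. A call with a gripper value outside its range is refused whole. The fingers move at their own pace and stop on an object; "newtons" is the grip in N (left out, the last holds). Time passes only in rows, so rows that do not move let the fingers close. It gives the time, the measured TCP pose, the force and the opening at its end, in the units of the state.
- readout.get_state(): the state, without advancing time (a new reading comes with each control period).
- eyes.get_image(name): name is "scene" or "top" or "wrist"; returns a dict with "color" (420x560x3 uint8, red, green, blue), "z_map" (420x560 float32, m along the optical axis (not along the pixel's ray), 0 where there is no reading), "mtx" (3x3 intrinsics, pixels), "origin" and "orientation" of the camera in the world. Camera axes: x right, y down, z forward; pixel columns grow to the right and rows downward; lengths in m; the calibration is good to about 2 mm. The wrist camera is an equidistant fisheye: a pixel r from the principal point sees the ray r / f radians off the axis. A picture is of the moment at which its call begins.
- job.sign_off(): hands the job in, once; it reports no verdict.
The state is a dict: "clock": time; "qpos": joint angles; "qd": joint speeds; "effort": joint torques, N m; "position": TCP position; "ee_rot": TCP orientation; "contact_force": force on the tool from outside, world axes, zero at the start; "moment": the same for the moment, N m; "width": finger opening in m.
Only numpy, scipy, OpenCV 4.12 (cv2) and the standard library are available. Lean on these libraries where they do the work, as an engineer would, in place of code of your own. Each camera call takes 0.05 s, during which the arm holds its last target.

TASK

The drilled aluminium lug is still locked in the drilling jig. Draw the knobbed locking pin straight up out of the jig and park it in the notch of the pin rest: slide its thin neck in from the open side, to the back of the notch, and let it hang upright by its knob. Then press the jig's spring ejector all the way in so that it pushes the lug out onto the landing, let the ejector spring back, and leave the other tools on the bench where they are.

Things in the scene. Friction and masses are not known exactly. Their poses are not given: they have to be found in the camera images.
- jig: dark steel drilling jig fixed to the bench, 280 x 100 mm, with a channel along x. Origin: on the bench under the pin bore; z up; +x (roughly away from the robot) is the way the lug slides out, onto the open landing, x = 50 to 125 mm, closed by a low stop. A steel bridge plate (64 mm along x, 98 wide, top at z = 66) spans the channel over the origin. Only pin and ejector stand higher.
- jig_bore (a point): mouth of the pin's bore, on the top face of the bridge (66 mm above the bench); the bore is vertical, 19 mm wide, and the pin reaches 56 mm down into it, through the lug
- pin: round steel locking pin, 128 mm tall, 0.35 kg, upright in the bore. Origin: its lower tip; z towards the knob. Shank 15 mm diameter, z = 0 to 56; collar 30 diameter, z = 56 to 66 (rests on the bridge at the start); thin neck 12 diameter, z = 66 to 86; knob 32 diameter, dark with fine rings, z = 86 to 128 mm.
- pin_knob (a point): centre of the pin's knob on the pin's axis, 110 mm from the tip, 18 mm below the knob's top: where to grip it
- pin_neck (a point): point on the pin's axis at the underside of the knob (top of the neck), 86 mm from the tip
- rest: dark steel bracket fixed left or right of the jig: foot 100 x 70 mm, 10 thick; post at its +x end; level top plate z = 98 to 106, 70 wide, x = -44 to 50 mm. A notch 18 wide runs along x from a flared mouth in the plate's -x edge (roughly towards the robot) to its blind end at x = 9 mm. Origin: on the bench under the seat; z up. Only the pin's neck fits the notch, from the -x side.
- seat (a point): back of the notch, at the level of the plate's top face (106 mm above the bench): point pin_neck comes here when the pin is parked
- ejector (a joint): travel of the spring ejector along the jig's +x, in m: 0 at rest, 0.056 pressed all the way; needs 3 N at first, 10 N at the end, plus friction of the lug, and springs back when let go
- ejector_pad (a point): centre of the ejector's push face, 85 mm above the bench, at jig x = -143 mm at rest; moves with the ejector. The face is the -x side of an upright steel tab 56 mm wide, 12 thick, z = 34 to 104 mm; a rod at z = 44 joins it to the channel. Push it along the jig's +x.
- lug: aluminium lug, a flat bar 100 (x) x 44 x 20 mm, 0.3 kg, with a round hole through its middle for the pin and a steel bush seen at its +x end. Origin: centre of its underside. It lies in the channel, 30 mm above the bench, with its centre below the bore at the start.
- nest (a point): floor of the jig's channel under the bore (30 mm above the bench), where the lug's origin is at the start
- oiler: bystander: upright amber bottle, 60 mm diameter, 150 mm high; origin under its centre
- hammer: bystander: lying hammer, 280 mm
- wrench: bystander: lying wrench, 200 mm
- wrench2: bystander: lying wrench, 160 mm
- screwdriver: bystander: lying screwdriver, 200 mm, black handle
- tube: bystander: upright steel tube offcut, 44 mm diameter, 45 mm high; origin under its centre
- socket: bystander: upright steel cylinder (a socket), 36 mm diameter, 50 mm high; origin under its centre
- tin: bystander: aluminium tin, 70 mm diameter, 85 mm high; origin under its centre
There are look-alikes about, which are no part of the job. What is shaped like the rest but green is not meant.

How it is judged:
On the way, in this order (a step that is already met when the one before it is completed fails the run):
1. the pin is drawn right out of the bore (z of pin in the frame of jig_bore above 0 m), for 0.1 s.
2. the pin hangs upright in the notch, let go (x of pin_neck in the frame of seat between -0.016 and 0.006 m and y of pin_neck in the frame of seat between -0.006 and 0.006 m and z of pin_neck in the frame of seat between -0.004 and 0.004 m and angle between pin's own z axis and vertical below 0.12 rad and contact force between the fingers and pin below 0.3 N), for 0.3 s.
3. the ejector is pressed all the way in (value of joint ejector above 0.05 m), for 0.05 s.
At the end, for the whole second after the job is handed in: Pin hanging still, released, in the notch: pin_neck within 16 mm of the seat along it, 6 mm across, 4 mm in height, tilt under 0.12 rad. Ejector within 5 mm of rest. Lug still, in the channel (height -4 to +6 mm), 40 to 85 mm along the jig's +x from its start (all of step 2 and linear speed of each of pin, lug below 0.03 m/s and value of joint ejector below 0.005 m and x of lug in the frame of nest between 0.04 and 0.085 m and z of lug in the frame of nest between -0.004 and 0.006 m); the robot touches nothing.
It fails at once if a bystander is moved more than 30 mm (distance of any of oiler, hammer, wrench, wrench2, screwdriver, tube, socket, tin from where it was at the start of the episode above 0.03 m).
It also fails if it takes over 64 s, if anything falls off the work surface, if the arm or the gripper's body presses on something with over 40 N, if the wrist force passes 120 N, or if a joint passes its speed limit or range.

## Working session

There is one attempt and no reset: what is moved stays moved. The work goes in short steps, Python scripts to look and compute and a tool call to move; the robot and the scene stay as the last step left them, time stands still between calls to the robot, and variables do not carry over. Pictures are saved under pics/ and viewed, and the job is handed in when it is done.

Besides the shell and the picture viewer there is one more tool, called after ">>>" by a JSON object that holds its "fn" and its "kwargs". carry_out: Moves the arm, as the interface text tells. Its arguments: {"type":"object","properties":{"deltas":{"type":"array"},"newtons":{"type":"number"}},"required":["deltas"]}

```bash
mkdir -p pics
python3 - <<'E'
from rig import readout, eyes
import cv2,numpy as np
print(readout.get_state())
for n in("scene","top","wrist"):
    d=eyes.get_image(n); np.savez(f"{n}0.npz",**d)
    cv2.imwrite(f"pics/{n}0.png",d["color"][:,:,::-1]); print(n,d["mtx"].tolist(),d["origin"],d["orientation"])
E
```

```text
{'clock': 0.0, 'qpos': array([-1.32500296e+00,  2.76607572e-01,  1.50616870e+00, -1.99203001e-05,
        1.36065737e+00, -1.21007689e-01]), 'qd': array([-0.00093333, -0.00251212, -0.00104852, -0.00129887, -0.00046608,
       -0.00155135]), 'effort': array([-1.13239326e-03, -4.16782522e+01, -2.45806611e+01, -7.50931281e-05,
        1.12210415e-02, -4.30417131e-06]), 'position': array([ 0.20606689, -0.53623783,  0.23041835]), 'ee_rot': array([-0.12831018, -0.69520002, -0.12960856,  0.69529494]), 'contact_force': array([-0.24476433, -0.3312197 , -0.59031431]), 'moment': array([-0.03255492, -0.02193474, -0.01889551]), 'width': 0.08495434065799135}
scene [[385.51070746870175, 0.0, 277.35274834759025], [0.0, 385.51070746870175, 205.31432612993126], [0.0, 0.0, 1.0]] [ 1.29270411 -0.08308021  0.6294013 ] [-0.34483281  0.65613953  0.59947607 -0.30199288]
top [[395.7333749090529, 0.0, 283.27990727760977], [0.0, 395.7333749090529, 213.08086424098823], [0.0, 0.0, 1.0]] [0.30968761 0.01620049 1.17982057] [ 0.06084003 -0.69486155  0.71258908 -0.07538383]
wrist [[325.19226210127806, 0.0, 283.9715322213456], [0.0, 325.19226210127806, 210.62745849366448], [0.0, 0.0, 1.0]] [ 0.28311063 -0.50813953  0.37334214] [ 0.13410256  0.81331279 -0.55842706 -0.09326323]
```

View pics/top0.png

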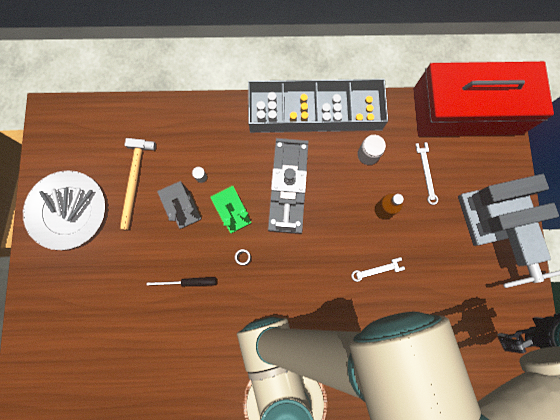

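View pics/scene0.png

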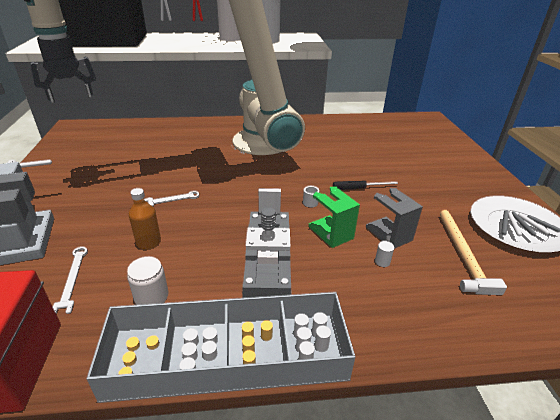

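View pics/wrist0.png

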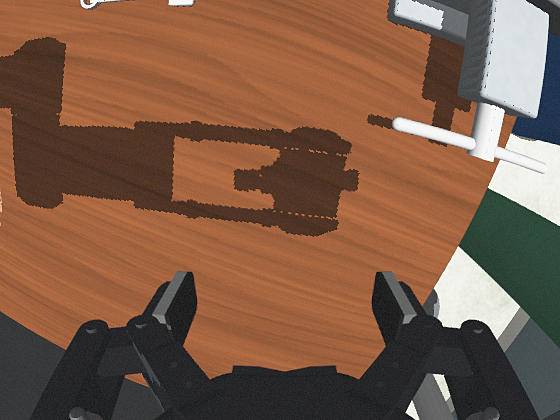

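The top view shows the jig at (289,185) with the pin knob at (290,176) and the ejector tab at about (288,215). There are two bracket shapes: a dark grey one at (180,203) and a green one at (230,208). The grey one fits the rest, since the green is excluded. I'll confirm with an enlarged crop and measure.

```bash
cat > h.py <<'E'
import numpy as np,cv2
from scipy.spatial.transform import Rotation as R
def rot(q): return R.from_quat([q[1],q[2],q[3],q[0]])
def cloud(d):
    z=d["z_map"].astype(float); K=d["mtx"]; v,u=np.indices(z.shape)
    p=np.stack([(u-K[0,2])/K[0,0]*z,(v-K[1,2])/K[1,1]*z,z],-1)
    return p@rot(d["orientation"]).as_matrix().T+d["origin"]
def plane(d,uv,h):
    K=d["mtx"]; uv=np.atleast_2d(uv).astype(float)
    r=np.c_[(uv[:,0]-K[0,2])/K[0,0],(uv[:,1]-K[1,2])/K[1,1],np.ones(len(uv))]@rot(d["orientation"]).as_matrix().T
    return d["origin"]+r*((h-d["origin"][2])/r[:,2])[:,None]
E
python3 - <<'E'
from h import *
d=np.load("top0.npz"); c=d["color"][:,:,::-1]
P=cloud(d); print("table z",np.median(P[230:300,100:140,2]), (d["z_map"]==0).mean())
a=cv2.resize(c[125:245,150:325],None,fx=4.5,fy=4.5,interpolation=cv2.INTER_CUBIC); cv2.imwrite("pics/crop1.png",a)
s=np.load("scene0.npz")
b=cv2.resize(s["color"][180:300,235:435,::-1],None,fx=4,fy=4,interpolation=cv2.INTER_CUBIC); cv2.imwrite("pics/crop2.png",b)
for n,dd,ro in(("top",d,(slice(125,245),slice(260,325))),("top",d,(slice(175,240),slice(150,212)))):
    q=cloud(dd)[ro].reshape(-1,3)
    for lo,hi in((.025,.05),(.06,.072),(.09,.1),(.1,.112),(.118,.135)):
        m=(q[:,2]>lo)&(q[:,2]<hi)
        if m.sum()>5:
            x=q[m]; (cx,cy),wh,an=cv2.minAreaRect(x[:,:2].astype(np.float32)); print(lo,hi,m.sum(),x.mean(0).round(4),'rect',round(cx,4),round(cy,4),np.round(wh,3),round(an,1))
E
```

```text
table z -0.0002882331670880367 0.004026360544217687
0.025 0.05 1923 [ 0.6474 -0.0307  0.0357] rect 0.6396 -0.0444 [0.199 0.328] 89.8
0.06 0.072 600 [ 0.614  -0.0274  0.0661] rect 0.6419 -0.0276 [0.323 0.103] 3.9
0.09 0.1 15 [ 0.5004 -0.0195  0.0955] rect 0.5472 -0.019 [0.045 0.136] 89.5
0.1 0.112 97 [ 0.4997 -0.015   0.104 ] rect 0.5489 -0.0169 [0.053 0.137] 87.4
0.118 0.135 27 [ 0.6144 -0.0268  0.1287] rect 0.6203 -0.0266 [0.028 0.025] 32.2
0.025 0.05 50 [0.6378 0.243  0.0388] rect 0.6344 0.2543 [0.023 0.078] 41.8
0.09 0.1 9 [0.5662 0.2767 0.0978] rect 0.5661 0.2822 [0.091 0.055] 15.2
0.1 0.112 719 [0.5642 0.2907 0.1059] rect 0.5713 0.2622 [0.098 0.13 ] 23.4
```

View pics/crop1.png

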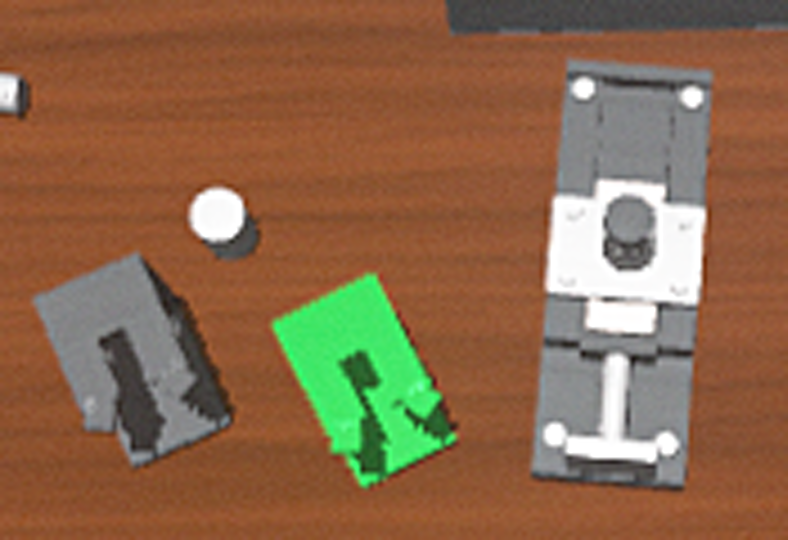

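View pics/crop2.png

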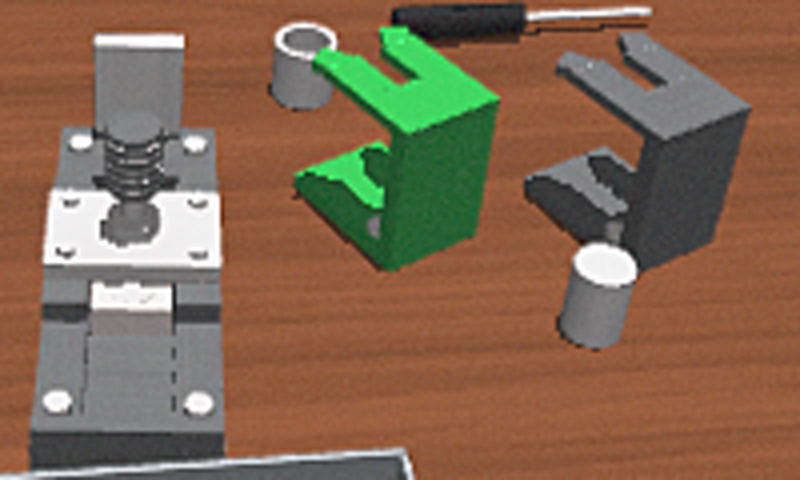

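Run:
```python
from h import *
d=np.load("top0.npz"); P=cloud(d); c=d["color"].astype(int)
# rest plate
sub=np.zeros(P.shape[:2],bool); sub[175:240,150:210]=1
sat=c.max(-1)-c.min(-1)
m=sub&(abs(P[...,2]-.106)<.006)&(sat<30)
cs,_=cv2.findContours(m.astype(np.uint8),cv2.RETR_EXTERNAL,cv2.CHAIN_APPROX_NONE)
k=max(cs,key=cv2.contourArea)[:,0]; W=plane(d,k,.106)[:,:2]
hull=cv2.convexHull(W.astype(np.float32)); r=cv2.minAreaRect(hull); print("rest",r,m.sum())
for yaw in [np.radians(a) for a in (20,22,23,24,25,26,28)]:
    e=np.array([np.cos(yaw),np.sin(yaw)]);n=np.array([-e[1],e[0]])
    q=plane(d,np.argwhere(m)[:,::-1],.106)[:,:2]; print(np.degrees(yaw),np.ptp(q@e),np.ptp(q@n))
# jig
for name,(h,box) in {"bridge":(.066,(160,200,265,315)),"knob":(.138,(165,190,278,302)),"tab":(.104,(205,235,265,312))}.items():
    s=np.zeros_like(m); s[box[0]:box[1],box[2]:box[3]]=1
    mm=s&(abs(P[...,2]-h)<.005); q=plane(d,np.argwhere(mm)[:,::-1],h)[:,:2]
    print(name,mm.sum(),q.mean(0),cv2.minAreaRect(q.astype(np.float32)),np.median(P[mm][:,2]))
z=P[165:190,280:300,2]; print((z*1000).astype(int)[::2])
# bench jig dots
```

```text
rest ((0.5584248304367065, 0.2887113690376282), (0.09853150695562363, 0.07129251956939697), 24.0052433013916) 712
20.0 0.10004993197073797 0.07535262110663216
22.0 0.09887491619322852 0.0725802882533802
23.0 0.0987187569623933 0.07127607974669208
24.000000000000004 0.0985325270418771 0.07129250850700865
25.0 0.09923998658640498 0.07276728103195076
26.0 0.09993579763844596 0.07422768146268346
28.0 0.10149134019004447 0.07708021294689923
bridge 534 [ 0.61964375 -0.0281149 ] ((0.6109613180160522, -0.02717786282300949), (0.09787339717149734, 0.08948218822479248), 84.0160903930664) 0.06645369014057678
knob 102 [ 0.62228325 -0.02821103] ((0.6216217875480652, -0.028104303404688835), (0.029482170939445496, 0.029948581010103226), 44.482967376708984) 0.13822729458098626
tab 90 [ 0.48675143 -0.01384917] ((0.48668810725212097, -0.01404661312699318), (0.05323396623134613, 0.012632573023438454), 84.17213439941406) 0.10380634812581635
[[  53   54   29   29   31   32   31   33   33   32   27   33   30   28
    32   32   34   31   43   39]
 [  55   49   29   53   50   50   50   51   45   48   56   52
[... 499 characters left out ...]
1  137  139  138  141  140  135  138
   134  115   63   67   68   65]
 [  64   63   68   66  103  115  121  131  133  134  132  133  133  122
   111   66   67   64   67   66]
 [  67   69   68   64   77   78  107  113  114  118  116  113  111  101
    66   68   67   68   66 1179]
 [  64   68   62   68   66   74   78   76   77   77   74   76   74   67
    67   69   66   64   66   64]
 [  63   66   65   69   65   69   64   67   70   71   68   65   65   69
    68   65   63   66   68   67]
 [  65   65   67   69   64   68   68   63   67   63   72   66   65   67
    61   63   66   65   62   64]
 [  66   65   66   61   65   65   63   66   66   67   71   65   65   67
    63   64   65   67   67   67]]
```

```bash
cat >> h.py <<'E'
def go(target,yaw=None,st=None):
    """yaw: world angle of tool y axis (mod pi), tool x down. prints total shift (units of 60mm, in current tool axes) and rotvec (units of 4deg)"""
    from rig import readout
    st=st or readout.get_state(); Rm=rot(st["ee_rot"]).as_matrix()
    print("pos",st["position"].round(4),"x",Rm[:,0].round(3),"y",Rm[:,1].round(3),"F",st["contact_force"].round(1),"w",round(st["width"],4),"t",round(st["clock"],2))
    d=Rm.T@(np.array(target)-st["position"])/.06
    out=d.round(3)
    best=None
    if yaw is not None:
        for s in(0,np.pi):
            y=np.array([np.cos(yaw+s),np.sin(yaw+s),0]);x=np.array([0,0,-1.]);T=np.c_[x,y,np.cross(x,y)]
            rv=R.from_matrix(Rm.T@T).as_rotvec(degrees=True)/4
            print(" rot opt",rv.round(2))
    print(" shift",out)
E
python3 - <<'E'
from h import *
d=np.load("top0.npz"); P=cloud(d); c=d["color"].astype(int)
sub=np.zeros(P.shape[:2],bool); sub[175:240,150:210]=1
m=sub&(abs(P[...,2]-.106)<.006)&((c.max(-1)-c.min(-1))<30)
a=np.radians(23.6); e=np.array([np.cos(a),np.sin(a)]);n=np.array([-e[1],e[0]])
q=plane(d,np.argwhere(m)[:,::-1],.106)[:,:2]; ctr=np.array([.5584,.2887])
u=(q-ctr)@e*1000; v=(q-ctr)@n*1000
for lo in range(-50,50,6):
    s=np.sort(v[(u>=lo)&(u<lo+6)]); g=np.diff(s); i=g.argmax() if len(g) else 0
    if len(s)>5: print(lo,len(s),s[0].round(1),s[-1].round(1),"gap",s[i].round(1),s[i+1].round(1))
s=abs(v)<5; print(sorted(u[s])[:4], sorted(u[s])[-2:],sorted(u[abs(v)>20])[:4])
go([.622,-.028,.28],np.radians(84.1))
E
```

```text
-50 9 -27.7 25.5 gap -21.6 19.5
-44 31 -35.9 35.4 gap -17.7 13.8
-38 34 -34.5 34.3 gap -14.9 15.3
-32 39 -35.3 33.7 gap -9.9 8.2
-26 42 -35.0 34.0 gap -9.6 8.5
-20 41 -34.6 34.4 gap -9.3 8.9
-14 39 -33.2 33.4 gap -10.0 9.3
-8 41 -35.4 33.8 gap -9.6 8.6
-2 41 -35.1 34.2 gap -10.7 8.9
4 48 -34.8 33.5 gap -5.4 -1.8
10 52 -34.4 33.9 gap -24.7 -22.2
16 54 -35.5 34.3 gap -33.0 -30.5
22 53 -35.2 33.2 gap -26.6 -24.1
28 54 -34.9 33.6 gap -20.1 -17.6
34 53 -34.6 34.0 gap -34.6 -32.0
40 53 -35.3 34.4 gap -28.1 -25.6
46 28 -33.9 32.3 gap -15.5 -9.4
[np.float64(6.027146219298957), np.float64(7.187541381962417), np.float64(7.501605060450714), np.float64(8.662560396138332)] [np.float64(47.828433941962764), np.float64(48.99474960910967)] [np.float64(-49.07667152054896), np.float64(-47.640963609818755), np.float64(-47.29001971152206), np.float64(-46.48459694057235)]
pos [ 0.2061 -0.5364  0.2306] x [-0.     0.001 -1.   ] y [ 0.359 -0.933 -0.001] F [ 0.4 -0.4  0.5] w 0.0857 t 0.15
 rot opt [-3.827e+01 -3.000e-02  0.000e+00]
 rot opt [6.73 0.   0.02]
 shift [-0.814 -5.424 -9.509]
```

>>> {"fn": "carry_out", "kwargs": {"deltas": [-0.8,0,0,0,0,0,1,0,-0.45,-0.8,0.6,0,0,1,0,-0.45,-0.8,0,0,0,1,0,-0.45,-0.8,0,0,0,1,0,-0.45,-0.8,0,0,0,1,0,-0.45,-0.8,0,0,0,1,0,-0.45,-0.8,0,0,0,1,0,-0.45,-0.8,0,0,0,1,0,-0.45,-0.8,0,0,0,1,0,-0.45,-0.8,0,0,0,1]}}

```text
clock: 1.4
position: [0.5372, -0.1656, 0.2791]
ee_rot: [-0.114, -0.698, -0.114, 0.698]
contact_force: [1.2, -1.3, 0.2]
width: 0.0854
```

```bash
python3 -c "
from h import *
go([.6215,-.028,.20],np.radians(84.1))"
```

```text
pos [ 0.5372 -0.1656  0.2791] x [-0. -0. -1.] y [ 0.319 -0.948  0.   ] F [ 1.2 -1.3  0.2] w 0.0854 t 1.4
 rot opt [-3.887e+01  0.000e+00  1.000e-02]
 rot opt [ 6.13  0.   -0.  ]
 shift [ 1.317 -1.725 -2.064]
```

>>> {"fn": "carry_out", "kwargs": {"deltas": [0,-0.43,-0.52,0,0,0,1,0,-0.43,-0.52,0,0,0,1,0,-0.43,-0.52,0,0,0,1,0,-0.43,-0.52,0,0,0,1,0.33,0,0,1,0,0,1,0.33,0,0,1,0,0,1,0.33,0,0,1,0,0,1,0.33,0,0,1,0,0,1,0,0,0,1,0,0,1,0,0,0,1,0,0,1]}}

```text
clock: 2.65
position: [0.6212, -0.0294, 0.1992]
ee_rot: [0.034, -0.706, 0.034, 0.707]
contact_force: [0.2, 0.3, 0.6]
width: 0.0852
```

```bash
python3 -c "
from h import *
from rig import eyes
go([.6215,-.028,.104],np.radians(84.1))
d=eyes.get_image('wrist'); np.savez('wrist1.npz',**d); cv2.imwrite('pics/wrist1.png',d['color'][:,:,::-1])"
```

```text
pos [ 0.6212 -0.0294  0.1992] x [-0.002  0.    -1.   ] y [-0.096 -0.995 -0.   ] F [0.2 0.3 0.6] w 0.0852 t 2.65
 rot opt [-4.49e+01 -0.00e+00  4.00e-02]
 rot opt [0.1  0.02 0.  ]
 shift [ 1.586 -0.023 -0.005]
```

View pics/wrist1.png

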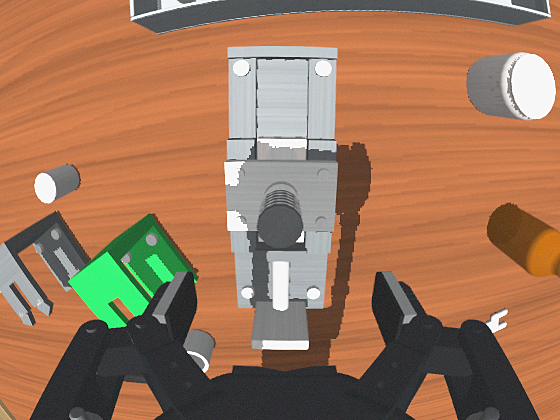

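The wrist view shows the knob at (280,225), midway between the fingers, with the ejector tab at (280,330) clear of them. I'll descend and grip.

>>> {"fn": "carry_out", "kwargs": {"deltas": [0.41,-0.02,0,0.1,0,0,1,0.41,0,0,0,0,0,1,0.41,0,0,0,0,0,1,0.41,0,0,0,0,0,1,0,0,0,0,0,0,1,0,0,0,0,0,0,-1,0,0,0,0,0,0,-1,0,0,0,0,0,0,-1,0,0,0,0,0,0,-1,0,0,0,0,0,0,-1], "newtons": 60}}

```text
clock: 3.95
position: [0.6225, -0.0279, 0.1029]
ee_rot: [-0.036, 0.707, -0.036, -0.705]
contact_force: [0.3, 1.8, 7.2]
width: 0.0307
```

```bash
python3 -c "
from h import *
go([.6215,-.028,.104])"
```

```text
pos [ 0.6225 -0.0279  0.1029] x [ 0.002  0.    -1.   ] y [-0.101 -0.995 -0.001] F [0.3 1.8 7.2] w 0.0307 t 3.95
 shift [-0.019  0.004  0.016]
```

>>> {"fn": "carry_out", "kwargs": {"deltas": [-0.1,0,0,0,0,0,-1,-0.15,0,0,0,0,0,-1,-0.2,0,0,0,0,0,-1,-0.25,0,0,0,0,0,-1,-0.25,0,0,0,0,0,-1,-0.25,0,0,0,0,0,-1,-0.3,0,0,0,0,0,-1,-0.3,0,0,0,0,0,-1,-0.3,0,0,0,0,0,-1,0,0,0,0,0,0,-1]}}

```text
clock: 5.2
position: [0.6228, -0.0284, 0.23]
ee_rot: [-0.035, 0.708, -0.036, -0.705]
contact_force: [0.2, 1.1, -3.3]
width: 0.0303
```

```bash
python3 -c "
from h import *
from rig import eyes
s=np.array([.5577,.2878]); a=np.radians(23.6); e=np.array([np.cos(a),np.sin(a)])
p=s-.085*e; print('pre',p)
go([p[0],p[1],.225],a+np.pi/2)
for n in ('wrist','scene','top'):
  d=eyes.get_image(n); np.savez(n+'2.npz',**d); cv2.imwrite('pics/%s2.png'%n,d['color'][:,:,::-1])"
```

```text
pre [0.47980917 0.25377033]
pos [ 0.6228 -0.0284  0.23  ] x [ 0.004 -0.001 -1.   ] y [-0.101 -0.995  0.   ] F [ 0.2  1.1 -3.3] w 0.0303 t 5.2
 rot opt [ 3.765e+01 -3.000e-02  8.000e-02]
 rot opt [-7.35 -0.06 -0.02]
 shift [ 0.069 -4.439  2.845]
```

View pics/scene2.png

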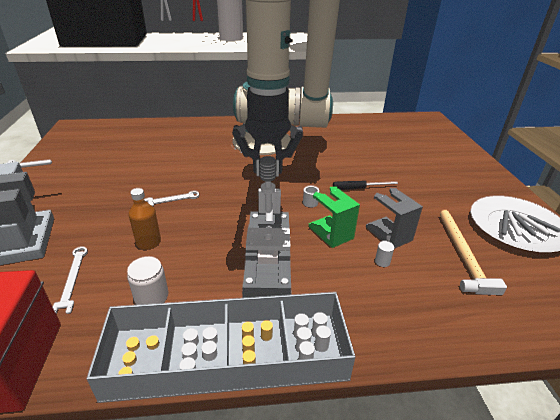

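View pics/wrist2.png

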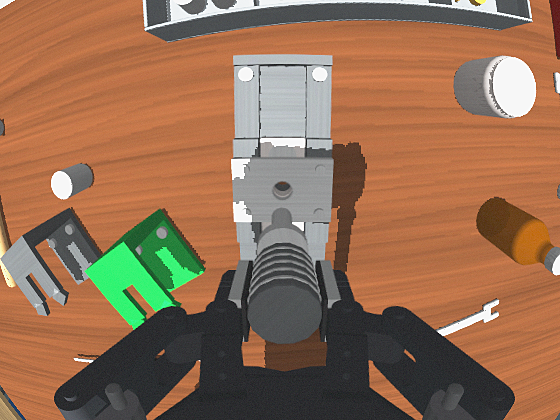

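The scene view shows the pin held upright above the jig, and the wrist view shows the open bore at (283,189). I'll measure the pin's tilt and height in the grip.

```bash
cat >> h.py <<'E'
def fcloud(d):
    z=d["z_map"].astype(float); K=d["mtx"]; v,u=np.indices(z.shape)
    x=(u-K[0,2])/K[0,0]; y=(v-K[1,2])/K[1,1]; t=np.hypot(x,y)+1e-9; s=np.tan(np.minimum(t,1.5))/t
    p=np.stack([x*s*z,y*s*z,z],-1)
    return p@rot(d["orientation"]).as_matrix().T+d["origin"]
E
python3 - <<'E'
from h import *
w=np.load("wrist2.npz"); P=fcloud(w)
print("bridge z",np.median(P[165:180,240:262,2]))
q=P[190:345,240:330].reshape(-1,3); q=q[(q[:,2]>.125)&(np.hypot(q[:,0]-.6225,q[:,1]+.028)<.03)]
for lo in np.arange(.13,.29,.01):
    s=q[(q[:,2]>=lo)&(q[:,2]<lo+.01)]
    if len(s): print(round(lo,3),len(s),"y mid",((s[:,1].min()+s[:,1].max())/2).round(4),np.ptp(s[:,1]).round(4),"x",s[:,0].min().round(4),s[:,0].max().round(4))
print(q[:,2].min(),np.percentile(q[:,2],[90,95,99]))
s=np.load("scene2.npz");P=cloud(s);q=P.reshape(-1,3);q=q[(q[:,2]>.125)&(q[:,2]<.3)&(np.hypot(q[:,0]-.6225,q[:,1]+.028)<.022)]
for lo in np.arange(.12,.29,.01):
    t=q[(q[:,2]>=lo)&(q[:,2]<lo+.01)]
    if len(t): print(round(lo,3),len(t),"y mid",((t[:,1].min()+t[:,1].max())/2).round(4),np.ptp(t[:,1]).round(4),"x",t[:,0].min().round(4),t[:,0].max().round(4))
E
```

```text
bridge z 0.06657179138874386
0.14 55 y mid -0.0277 0.0147 x 0.6227 0.6309
0.15 86 y mid -0.0279 0.0143 x 0.6247 0.6307
0.16 98 y mid -0.0281 0.0139 x 0.6253 0.6311
0.17 23 y mid -0.0288 0.0085 x 0.6283 0.6308
0.19 178 y mid -0.029 0.0285 x 0.6256 0.6383
0.2 794 y mid -0.0287 0.0293 x 0.6204 0.6382
0.22 170 y mid -0.0302 0.03 x 0.6257 0.6389
0.23 749 y mid -0.0311 0.0423 x 0.6245 0.6395
0.24 918 y mid -0.031 0.0412 x 0.6254 0.6391
0.25 1032 y mid -0.0311 0.0387 x 0.6108 0.6394
0.26 4727 y mid -0.0303 0.0378 x 0.6069 0.6396
0.27 153 y mid -0.0299 0.0358 x 0.6135 0.6309
0.28 8 y mid -0.046 0.0004 x 0.632 0.6333
0.14305771990595506 [0.26626926 0.26811834 0.27408244]
0.13 4 y mid -0.0277 0.0065 x 0.6285 0.6322
0.14 24 y mid -0.0288 0.0129 x 0.6256 0.6324
0.15 29 y mid -0.0288 0.0128 x 0.6262 0.6323
0.16 26 y mid -0.0289 0.0126 x 0.6263 0.6328
0.17 29 y mid -0.0289 0.0126 x 0.6268 0.6334
0.18 16 y mid -0.0289 0.0126 x 0.6276 0.6318
0.19 57 y mid -0.0289 0.0292 x 0.6156 0.6403
0.2 84 y mid -0.0289 0.0292 x 0.6121 0.6394
0.21 12 y mid -0.0299 0.0101 x 0.6254 0.6315
0.22 55 y mid -0.0311 0.0324 x 0.6236 0.6408
0.23 82 y mid -0.0295 0.0357 x 0.6248 0.6423
0.24 77 y mid -0.0286 0.0374 x 0.6278 0.6412
0.25 89 y mid -0.0296 0.0352 x 0.6277 0.6421
0.26 133 y mid -0.0294 0.0386 x 0.6093 0.641
0.27 7 y mid -0.0297 0.0345 x 0.6326 0.6383
0.28 9 y mid -0.0136 0.0022 x 0.6357 0.6379
```

>>> {"fn": "carry_out", "kwargs": {"deltas": [0,-0.3,0.2,0,0,0,-1,0,-0.5,0.32,0,0,0,-1,0,-0.5,0.32,0,0,0,-1,0,-0.6,0.38,0,0,0,-1,0,-0.6,0.38,0,0,0,-1,0,-0.6,0.38,0,0,0,-1,0,-0.6,0.38,0,0,0,-1,0,-0.4,0.26,0,0,0,-1,0,-0.3,0.2,0,0,0,-1,0,0,0,-0.7,0,0,-1]}}

```text
clock: 6.6
position: [0.4773, 0.2535, 0.2271]
ee_rot: [0.017, -0.706, 0.017, 0.708]
contact_force: [-0.1, -0.2, -3.6]
width: 0.0308
```

>>> {"fn": "carry_out", "kwargs": {"deltas": [0,0,0,-1,0,0,-1,0,0,0,-1,0,0,-1,0,0,0,-1,0,0,-1,0,0,0,-1,0,0,-1,0,0,0,-1,0,0,-1,0,0,0,-0.6,0,0,-1,0,0,0,0,0,0,-1]}}

```text
clock: 7.48
position: [0.4786, 0.2519, 0.2271]
ee_rot: [-0.119, -0.696, -0.119, 0.698]
contact_force: [-0.5, -0.3, -3.8]
width: 0.0304
```

```bash
python3 -c "
from h import *
from rig import eyes
s=np.array([.5577,.2878]); a=np.radians(23.6); e=np.array([np.cos(a),np.sin(a)])
p=s-.085*e
go([p[0],p[1],.119],a+np.pi/2)
for n in ('wrist','top'):
  d=eyes.get_image(n); np.savez(n+'3.npz',**d); cv2.imwrite('pics/%s3.png'%n,d['color'][:,:,::-1])"
```

```text
pos [0.4786 0.2519 0.2271] x [-0.002 -0.    -1.   ] y [ 0.333 -0.943 -0.   ] F [-0.5 -0.3 -3.8] w 0.0304 t 7.47
 rot opt [ 4.396e+01  1.000e-02 -4.000e-02]
 rot opt [-1.04  0.02  0.01]
 shift [ 1.802 -0.022 -0.033]
```

View pics/wrist3.png

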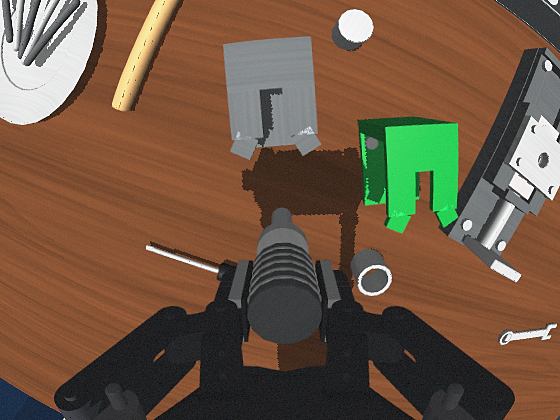

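View pics/top3.png

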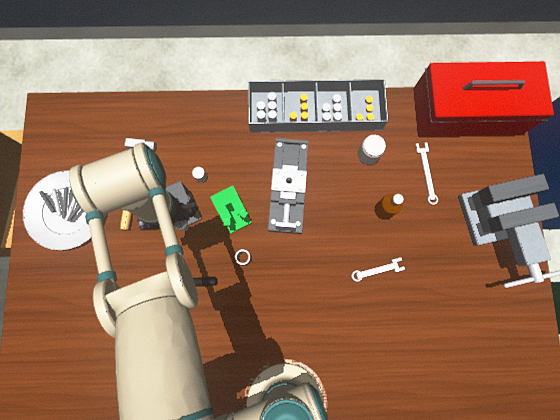

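The wrist view shows the grey rest's notch at (270,110) ahead of the hanging pin, and the green bracket is at (410,160), to the side. I'll re-measure the notch from this view.

Run:
```python
from h import *
w=np.load("wrist3.npz"); P=fcloud(w)
m=np.zeros(P.shape[:2],bool); m[25:170,210:335]=1
c=w["color"].astype(int); m&=(abs(P[...,2]-.106)<.006)&((c.max(-1)-c.min(-1))<30)
q=P[m][:,:2]; print(m.sum(),np.median(P[m][:,2]))
print(cv2.minAreaRect(q.astype(np.float32)))
s0=np.array([.5577,.2878])
for deg in (22.5,23,23.5,24,24.5):
    a=np.radians(deg); e=np.array([np.cos(a),np.sin(a)]);n=np.array([-e[1],e[0]]); v=(q-s0)@n*1000;u=(q-s0)@e*1000
    print(deg,np.percentile(u,[.2,99.8]).round(1),np.percentile(v,[.3,99.7]).round(1))
a=np.radians(23.6); e=np.array([np.cos(a),np.sin(a)]);n=np.array([-e[1],e[0]]); v=(q-s0)@n*1000;u=(q-s0)@e*1000
for lo in range(-46,48,6):
    s=np.sort(v[(u>=lo)&(u<lo+6)]); g=np.diff(s); i=g.argmax()
    print(lo,s[2].round(1),s[-3].round(1),"gap",s[i].round(1),s[i+1].round(1))
print(np.sort(u[abs(v)<4])[:8])
# pin axis
q=P[200:345,230:335].reshape(-1,3); q=q[(q[:,2]>.125)&(np.hypot(q[:,0]-.4786,q[:,1]-.2519)<.03)]
for lo in np.arange(.13,.28,.01):
    s=q[(q[:,2]>=lo)&(q[:,2]<lo+.01),:2]-s0
    if len(s)>9: print(round(lo,3),len(s),"v mid",((s@n).min()+(s@n).max())/2,np.ptp(s@n),"umax",(s@e).max())
print("tcp v,u",(np.array([.4786,.2519])-s0)@n,(np.array([.4786,.2519])-s0)@e)
```

```text
8216 0.10618253684850992
((0.5575832724571228, 0.28956106305122375), (0.0975678488612175, 0.07358546555042267), 23.831581115722656)
22.5 [-46.8  49.1] [-33.3  37. ]
23 [-46.7  49. ] [-33.1  36.8]
23.5 [-46.5  48.9] [-33.   36.7]
24 [-46.5  48.9] [-33.1  36.5]
24.5 [-46.6  49. ] [-33.2  36.7]
-46 -32.6 36.4 gap -16.2 19.0
-40 -34.4 37.6 gap -12.6 15.7
-34 -33.2 35.9 gap -7.2 10.6
-28 -32.8 36.4 gap -7.0 10.6
-22 -32.8 36.7 gap -7.0 10.7
-16 -32.6 36.1 gap -7.4 10.9
-10 -33.0 36.3 gap -7.9 10.9
-4 -32.5 36.5 gap -7.6 10.4
2 -33.0 36.2 gap -7.6 10.4
8 -33.1 36.3 gap 30.0 30.6
14 -32.9 36.6 gap 22.2 22.8
20 -32.5 36.4 gap 10.5 11.1
26 -32.8 36.5 gap 21.3 21.8
32 -32.6 36.6 gap -29.3 -28.7
38 -33.0 36.5 gap -32.0 -31.5
44 -32.6 36.7 gap 28.7 29.4
[8.33661493 8.35616704 8.35742647 8.37097976 8.37986962 8.4243035
 8.43193472 8.53362748]
0.14 77 v mid 0.0001414574183174178 0.014090386255882235 umax -0.07973193735071397
0.15 97 v mid -0.00025471357086991617 0.014258623327456126 umax -0.07965955220799223
0.16 82 v mid -0.00011514163979699753 0.013157256440211769 umax -0.07984057381619558
0.19 376 v mid -0.001489249409303211 0.028593858407054015 umax -0.07211830448279793
0.2 596 v mid -0.001100919442096021 0.029093127600919262 umax -0.07230686791642517
0.22 375 v mid -0.002781865857265504 0.03051319740717212 umax -0.07105077002872454
0.23 875 v mid -0.001771649304783872 0.04976079353478502 umax -0.07047419041595533
0.24 1057 v mid -0.0018458309828197489 0.04806038078437853 umax -0.07078720932726587
0.25 1373 v mid -0.0020340198722799824 0.04500032148603043 umax -0.07057102258329954
0.26 4594 v mid -0.0022967269204417946 0.041595704571869174 umax -0.0711382445775313
0.27 289 v mid -0.002462815794976883 0.038788971723116634 umax -0.07335024528788711
0.28 176 v mid -0.002527327089000453 0.03603858331849351 umax -0.07346797468142144
tcp v,u -0.0012298135160340176 -0.08685682217716563
```

>>> {"fn": "carry_out", "kwargs": {"deltas": [0.3,-0.03,0,-0.5,0,0,-1,0.3,0,0,-0.5,0,0,-1,0.3,0,0,0,0,0,-1,0.3,0,0,0,0,0,-1,0.3,0,0,0,0,0,-1,0.3,0,0,0,0,0,-1,0,0,-0.15,0,0,0,-1,0,0,-0.15,0,0,0,-1,0,0,0,0,0,0,-1]}}

```text
clock: 8.7
position: [0.4979, 0.2611, 0.1206]
ee_rot: [0.143, 0.693, 0.144, -0.691]
contact_force: [0.9, -0.0, -2.9]
width: 0.0307
```

```bash
cat > m.py <<'E'
from h import *
from rig import eyes,readout
import sys
k=sys.argv[1]
st=readout.get_state(); t=st["position"]
s0=np.array([.5577,.2878]);a=np.radians(23.7); e=np.array([np.cos(a),np.sin(a)]);n=np.array([-e[1],e[0]])
go([s0[0],s0[1],.119],a+np.pi/2)
w=eyes.get_image("wrist"); np.savez(f"wrist{k}.npz",**w); cv2.imwrite(f"pics/wrist{k}.png",w["color"][:,:,::-1])
s=eyes.get_image("scene"); np.savez(f"scene{k}.npz",**s); cv2.imwrite(f"pics/scene{k}.png",cv2.resize(s["color"][170:290,270:450,::-1],None,fx=4,fy=4,interpolation=cv2.INTER_CUBIC))
P=fcloud(w); c=w["color"].astype(int)
U=((P[...,:2]-s0)@e)*1000;V=((P[...,:2]-s0)@n)*1000
m=(abs(P[...,2]-.106)<.005)&((c.max(-1)-c.min(-1))<30)&(abs(V)<45)&(U>-50)&(U<55)
for lo in range(-46,48,8):
    q=np.sort(V[m&(U>=lo)&(U<lo+8)])
    if len(q)>9: g=np.diff(q);i=g.argmax(); print(lo,q[2].round(1),q[-3].round(1),"gap",q[i].round(1),q[i+1].round(1))
tu,tv=(t[:2]-s0)@e*1000,(t[:2]-s0)@n*1000; print("tcp u,v",tu,tv)
for lo in np.arange(t[2]-.1,t[2]+.05,.008):
    q=(P[...,2]>=lo)&(P[...,2]<lo+.008)&(np.hypot(U-tu,V-tv)<20)
    if q.sum()>9: print(round(lo,3),q.sum(),"v",V[q].min().round(1),V[q].max().round(1),"umax",U[q].max().round(1))
E
python3 m.py 4
```

```text
pos [0.4979 0.2611 0.1206] x [ 0.003  0.001 -1.   ] y [ 0.397 -0.918  0.   ] F [ 0.9 -0.  -2.9] w 0.0307 t 8.7
 rot opt [44.93 -0.    0.07]
 rot opt [-0.07 -0.04 -0.  ]
 shift [ 0.031 -0.013 -1.092]
-46 -35.2 38.1 gap -14.9 17.9
-38 -34.0 37.4 gap -7.2 10.4
-30 -33.5 36.5 gap -7.1 10.4
-22 -32.9 36.7 gap -7.1 10.4
-14 -33.0 36.6 gap -7.1 10.5
-6 -33.2 36.7 gap -7.1 10.6
2 -33.1 36.8 gap -6.2 -5.7
10 -32.9 36.8 gap -3.8 -3.3
18 -33.3 36.6 gap -3.8 -3.3
26 -33.1 36.8 gap -2.9 -2.4
34 -33.2 36.7 gap -1.5 -1.1
42 -33.1 36.6 gap -2.9 -2.5
tcp u,v -65.50366691265306 -0.42269821630102544
0.029 20 v -6.0 8.2 umax -58.5
0.037 73 v -6.5 8.0 umax -58.3
0.045 73 v -6.5 7.8 umax -58.3
0.053 69 v -6.3 7.5 umax -58.1
0.061 25 v -4.2 5.1 umax -58.1
0.077 15 v -10.5 13.5 umax -51.6
0.085 228 v -14.6 14.0 umax -50.8
0.093 728 v -14.9 14.2 umax -50.6
0.109 31 v -14.8 13.3 umax -50.5
0.117 402 v -17.0 13.9 umax -49.3
0.125 545 v -17.8 16.8 umax -49.6
0.133 637 v -17.8 16.9 umax -49.5
0.141 703 v -18.1 17.0 umax -49.2
0.149 3801 v -18.0 17.1 umax -49.3
0.157 1231 v -19.5 17.8 umax -50.3
0.165 105 v -18.6 16.5 umax -54.0
```

View pics/wrist4.png

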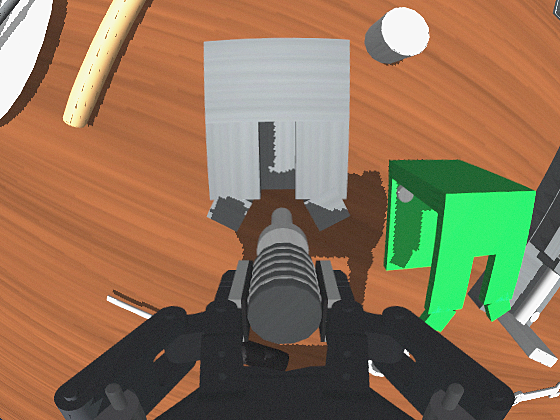

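View pics/scene4.png

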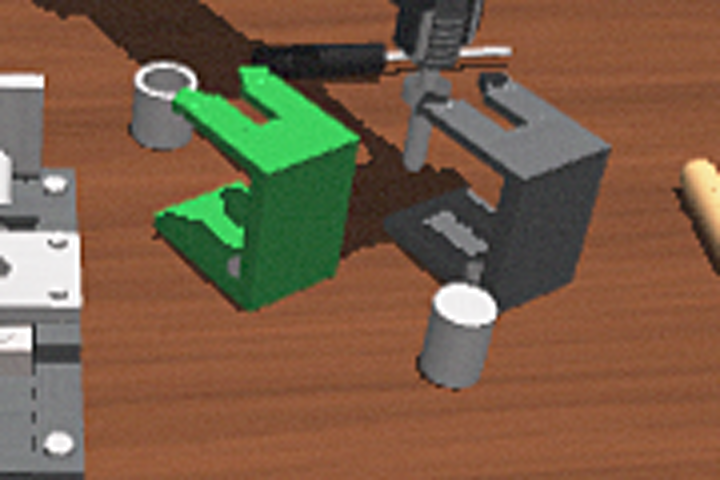

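Pin and notch are in line to within about 1.5 mm: the notch gap is v -7.1 to +10.4 and the neck is at about 0. I'll correct for that and slide in slowly.

>>> {"fn": "carry_out", "kwargs": {"deltas": [0.03,-0.02,0,0,0,0,-1,0,0,-0.12,0,0,0,-1,0,0,-0.12,0,0,0,-1,0,0,-0.12,0,0,0,-1,0,0,-0.12,0,0,0,-1,0,0,0,0,0,0,-1]}}

```text
clock: 9.55
position: [0.5227, 0.2731, 0.1177]
ee_rot: [0.144, 0.693, 0.143, -0.692]
contact_force: [0.3, -0.1, -3.4]
width: 0.0305
```

```bash
python3 m.py 5
```

```text
pos [0.5227 0.2731 0.1177] x [ 0.  0. -1.] y [ 0.397 -0.918  0.   ] F [ 0.3 -0.1 -3.4] w 0.0305 t 9.55
 rot opt [ 4.493e+01 -0.000e+00  1.000e-02]
 rot opt [-0.07 -0.01 -0.  ]
 shift [-0.021  0.007 -0.633]
-46 -35.4 38.4 gap -16.0 24.8
-38 -34.0 37.6 gap -10.5 11.1
-30 -33.3 36.4 gap -7.2 10.4
-22 -33.3 36.5 gap -7.1 10.4
-14 -33.4 36.5 gap -7.1 10.5
-6 -33.4 36.6 gap -7.0 10.4
2 -32.9 36.8 gap 9.0 9.6
10 -33.1 36.8 gap -1.6 -1.2
18 -33.2 36.7 gap -2.6 -2.2
26 -33.1 36.6 gap -2.2 -1.7
34 -33.1 36.6 gap -4.1 -3.6
42 -33.1 36.8 gap -0.3 0.1
tcp u,v -37.98609159247479 0.6161534269515666
0.026 20 v -4.9 9.2 umax -31.2
0.034 67 v -5.5 9.1 umax -31.0
0.042 76 v -5.4 8.9 umax -31.0
0.05 76 v -5.3 8.5 umax -30.9
0.058 21 v -3.1 6.2 umax -31.1
0.074 11 v -7.6 7.8 umax -24.0
0.082 163 v -7.5 11.3 umax -23.4
0.09 514 v -7.3 15.2 umax -23.3
0.098 153 v -18.1 19.8 umax -19.9
0.106 531 v -19.2 20.5 umax -19.8
0.114 406 v -15.8 14.9 umax -22.1
0.122 545 v -16.8 17.6 umax -21.9
0.13 633 v -16.7 18.1 umax -22.0
0.138 698 v -16.7 17.8 umax -22.1
0.146 3864 v -17.2 17.9 umax -21.8
0.154 1168 v -18.4 18.8 umax -23.9
0.162 94 v -17.5 17.5 umax -26.1
```

View pics/wrist5.png

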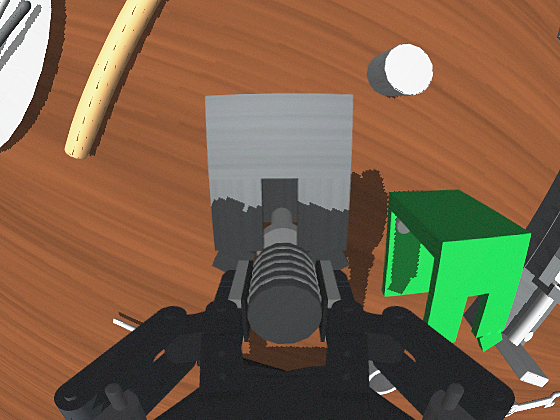

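View pics/scene5.png

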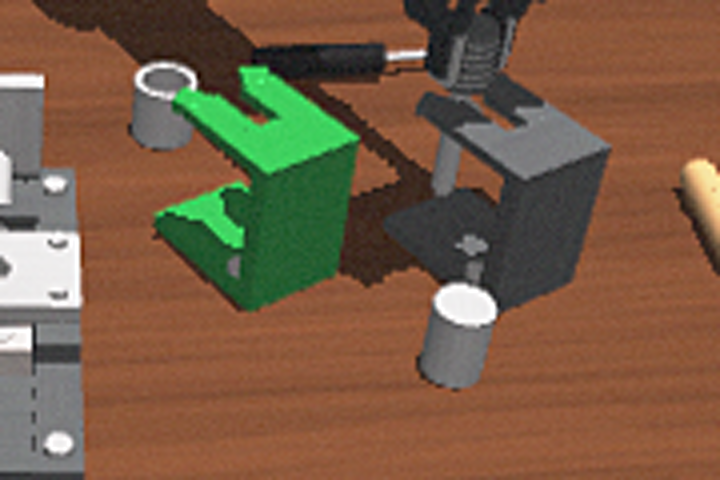

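The pin is in the mouth with no side force. The neck is below the knob and between the prongs at (280,215). I'll continue to the back.

>>> {"fn": "carry_out", "kwargs": {"deltas": [0,-0.01,-0.1,0,0,0,-1,0,0,-0.1,0,0,0,-1,0,0,-0.1,0,0,0,-1,0,0,-0.1,0,0,0,-1,0,0,-0.1,0,0,0,-1,0,0,-0.08,0,0,0,-1,0,0,0,0,0,0,-1]}}

```text
clock: 10.52
position: [0.554, 0.2874, 0.1178]
ee_rot: [0.143, 0.692, 0.143, -0.692]
contact_force: [-0.3, 0.3, -3.1]
width: 0.0307
```

```bash
python3 m.py 6 | tail -20
```

```text
shift [-0.02   0.018 -0.06 ]
-14 -32.9 36.5 gap -26.1 26.6
-6 -33.0 36.5 gap -13.2 13.7
2 -32.9 36.5 gap -3.1 -2.6
10 -33.4 36.4 gap -1.6 -1.1
18 -33.5 36.4 gap -2.1 -1.6
26 -33.5 36.6 gap -2.1 -1.6
34 -32.8 36.6 gap -1.1 -0.7
42 -33.1 36.7 gap -0.7 -0.2
tcp u,v -3.5806484880344325 1.0890031881583053
0.09 41 v -6.9 11.0 umax 1.7
0.098 247 v -18.2 21.0 umax 16.0
0.106 910 v -18.6 20.9 umax 16.4
0.114 394 v -15.4 15.3 umax 12.4
0.122 556 v -16.2 18.6 umax 12.2
0.13 631 v -16.3 18.4 umax 12.5
0.138 693 v -16.4 18.6 umax 12.3
0.146 3896 v -16.4 18.4 umax 12.6
0.154 1134 v -18.0 19.2 umax 11.6
0.162 97 v -17.0 17.8 umax 8.2
```

View pics/scene6.png

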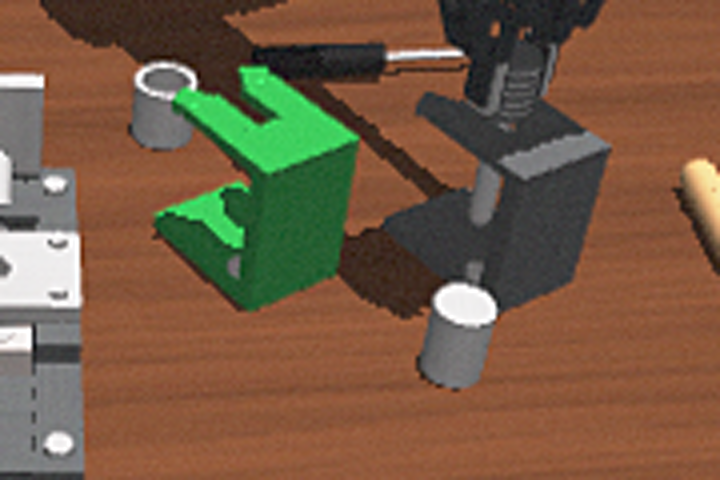

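>>> {"fn": "carry_out", "kwargs": {"deltas": [0.03,0,0,0,0,0,-1,0.03,0,0,0,0,0,-1,0.02,0,0,0,0,0,-1,0.01,0,0,0,0,0,-1,0,0,0,0,0,0,-1]}}

```text
clock: 11.25
position: [0.5534, 0.2871, 0.113]
ee_rot: [-0.144, -0.692, -0.143, 0.692]
contact_force: [-1.3, -0.3, 0.5]
width: 0.0306
```

The vertical force went from -3.1 N to +0.5 N, so the rest is carrying the pin. Releasing.

>>> {"fn": "carry_out", "kwargs": {"deltas": [0,0,0,0,0,0,-0.1,0,0,0,0,0,0,0.2,0,0,0,0,0,0,0.6,0,0,0,0,0,0,1,0,0,0,0,0,0,1,0,0,0,0,0,0,1,0,0,0,0,0,0,1]}}

```text
clock: 12.12
position: [0.5536, 0.2872, 0.1124]
ee_rot: [-0.144, -0.692, -0.143, 0.692]
contact_force: [0.1, -0.2, 0.6]
width: 0.0855
```

```bash
python3 m.py 7 | head -4
```

```text
pos [0.5536 0.2872 0.1124] x [-0. -0. -1.] y [ 0.397 -0.918  0.   ] F [ 0.1 -0.2  0.6] w 0.0855 t 12.12
 rot opt [44.93 -0.   -0.  ]
 rot opt [-0.07  0.   -0.  ]
 shift [-0.109  0.019 -0.067]
```

View pics/wrist7.png

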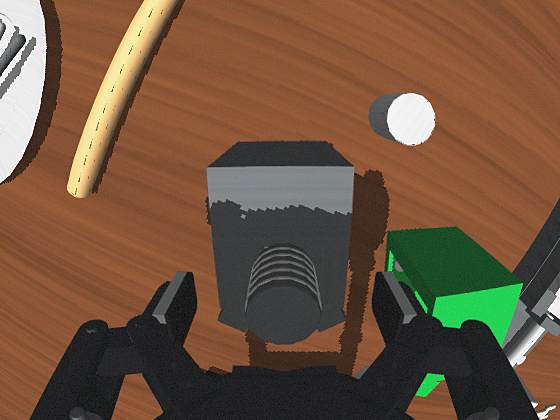

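View pics/scene7.png

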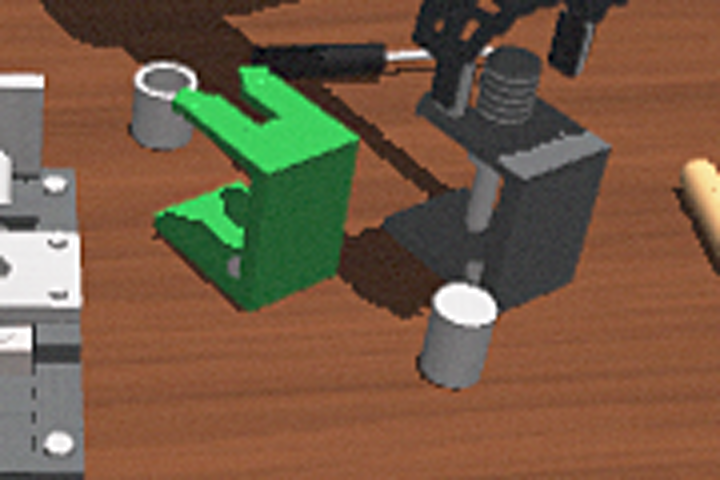

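Pin released and hanging upright, with open fingers clear on both sides of the knob. I'll go straight up and over to the ejector.

>>> {"fn": "carry_out", "kwargs": {"deltas": [-0.3,0,0,0,0,0,1,-0.4,0,0,0,0,0,1,-0.5,0,0,0,0,0,1,-0.5,0,0,0,0,0,1,-0.4,0,0,0,0,0,1,0,0,0,0,0,0,1]}}

```text
clock: 12.98
position: [0.5547, 0.2877, 0.2406]
ee_rot: [0.143, 0.694, 0.144, -0.691]
contact_force: [-0.7, 0.0, -0.3]
width: 0.0857
```

Run:
```python
from h import *
from rig import eyes
b=np.array([.622,-.028]);a=np.radians(-5.9);e=np.array([np.cos(a),np.sin(a)])
p=b-.185*e; print(p)
go([p[0],p[1],.2],a+np.pi/2)
s=eyes.get_image("scene"); np.savez("scene8.npz",**s);P=cloud(s)
sd=np.array([.5577,.2878]); f=np.radians(23.7);e=np.array([np.cos(f),np.sin(f)]);n=np.array([-e[1],e[0]])
U=(P[...,:2]-sd)@e*1000;V=(P[...,:2]-sd)@n*1000
for lo in np.arange(.02,.165,.01):
    q=(P[...,2]>=lo)&(P[...,2]<lo+.01)&(np.hypot(U,V)<24)
    if q.sum()>3: print(round(lo,3),q.sum(),"v",V[q].min().round(1),V[q].max().round(1),"u",U[q].min().round(1),U[q].max().round(1))
cv2.imwrite("pics/scene8.png",cv2.resize(s["color"][170:290,230:430,::-1],None,fx=4,fy=4,interpolation=cv2.INTER_CUBIC))
w=eyes.get_image("wrist");P=fcloud(w);U=(P[...,:2]-sd)@e*1000;V=(P[...,:2]-sd)@n*1000
q=(abs(P[...,2]-.148)<.004)&(np.hypot(U,V)<24);print("wrist top",q.sum(),V[q].min(),V[q].max(),U[q].min(),U[q].max(),np.median(P[q][:,2]))
```

```text
[ 0.43797998 -0.00898338]
pos [0.5547 0.2877 0.2406] x [ 0.005  0.002 -1.   ] y [ 0.397 -0.918  0.   ] F [-0.7  0.  -0.3] w 0.0857 t 12.97
 rot opt [-3.767e+01 -2.000e-02 -9.000e-02]
 rot opt [ 7.33 -0.07  0.01]
 shift [0.66  3.764 3.753]
0.02 12 v -8.6 -0.5 u -8.1 4.5
0.03 22 v -9.5 3.1 u -7.4 5.0
0.04 20 v -9.4 1.9 u -7.1 4.0
0.05 17 v -9.5 2.2 u -6.3 4.6
0.06 18 v -9.1 1.5 u -6.5 4.2
0.07 11 v -16.8 -10.5 u -9.6 7.8
0.1 102 v -23.8 23.8 u -22.3 24.0
0.11 45 v -17.8 6.5 u -13.7 14.0
0.12 52 v -18.8 8.4 u -17.2 13.5
0.13 47 v -18.0 9.2 u -12.5 14.1
0.14 107 v -17.4 12.9 u -17.2 13.3
wrist top 1264 -14.486199413862366 15.54285960087276 -20.279934282823696 11.317395971716712 0.14818033614385262
```

View pics/scene8.png

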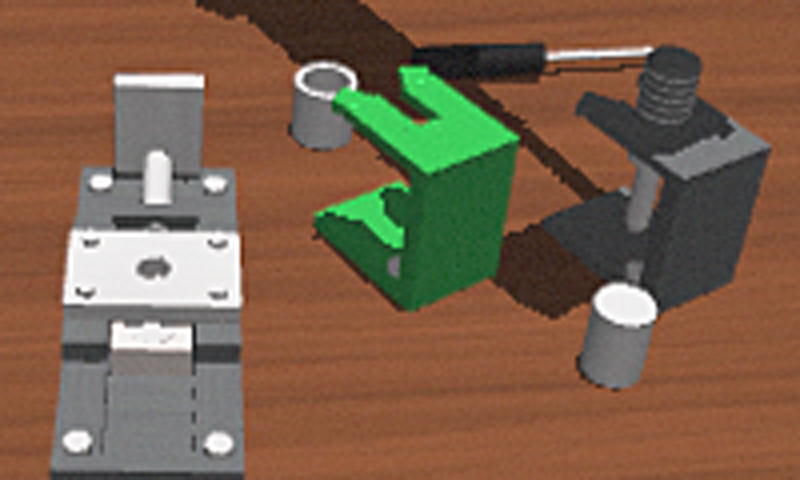

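The scene view shows the pin hanging upright in the grey rest at (670,90) in the crop, the jig bore empty, and the lug still nested. The knob top is at z=0.148, which is where it should be.

>>> {"fn": "carry_out", "kwargs": {"deltas": [0,0.2,0.2,0,0,0,1,0,0.4,0.4,0,0,0,0,0,0.45,0.45,0,0,0,-1,0,0.45,0.45,0,0,0,-1,0,0.45,0.45,0,0,0,-1,0,0.45,0.45,0,0,0,-1,0,0.45,0.45,0,0,0,-1,0,0.45,0.45,0,0,0,-1,0,0.3,0.3,0,0,0,-1,0,0.16,0.15,0,0,0,-1]}}

```text
clock: 14.32
position: [0.4349, -0.0105, 0.2376]
ee_rot: [-0.143, -0.692, -0.143, 0.693]
contact_force: [0.3, 0.3, -0.6]
width: 0.0001
```

>>> {"fn": "carry_out", "kwargs": {"deltas": [0.1,0,0,1,0,0,-1,0.1,0,0,1,0,0,-1,0.1,0,0,1,0,0,-1,0.1,0,0,1,0,0,-1,0.1,0,0,1,0,0,-1,0.1,0,0,1,0,0,-1,0.1,0,0,1,0,0,-1,0,0,0,0.3,0,0,-1,0,0,0,0,0,0,-1]}}

```text
clock: 15.45
position: [0.4367, -0.0091, 0.1964]
ee_rot: [0.035, -0.706, 0.035, 0.706]
contact_force: [-0.3, -0.1, -0.7]
width: 0.0
```

Run:
```python
from h import *
from rig import eyes
b=np.array([.622,-.028]);a=np.radians(-5.9);e=np.array([np.cos(a),np.sin(a)]);n=np.array([-e[1],e[0]])
p=b-.185*e
go([p[0],p[1],.07],a+np.pi/2)
w=eyes.get_image("wrist");np.savez("wrist9.npz",**w);P=fcloud(w);cv2.imwrite("pics/wrist9.png",w["color"][:,:,::-1])
U=(P[...,:2]-b)@e*1000;V=(P[...,:2]-b)@n*1000
q=(abs(P[...,2]-.104)<.004)&(abs(V)<45)&(abs(U+137)<25);print("tab",q.sum(),np.percentile(V[q],[1,99]),np.percentile(U[q],[1,50,99]))
```

```text
pos [ 0.4367 -0.0091  0.1964] x [-0.  0. -1.] y [-0.1   -0.995  0.   ] F [-0.3 -0.1 -0.7] w 0.0 t 15.45
 rot opt [-44.96   0.     0.  ]
 rot opt [ 0.04  0.   -0.  ]
 shift [ 2.107 -0.005 -0.022]
tab 1279 [-26.83994875  27.15144702] [-142.65674997 -136.49618155 -130.68385373]
```

View pics/wrist9.png

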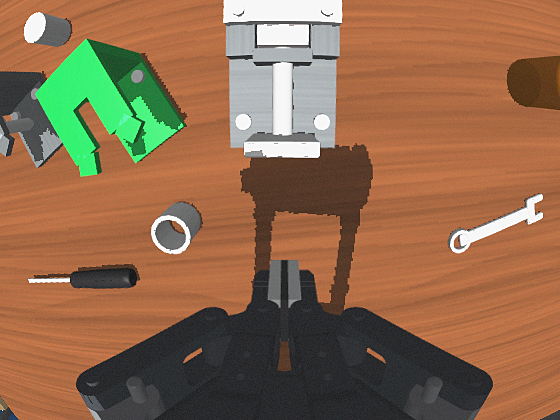

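>>> {"fn": "carry_out", "kwargs": {"deltas": [0.4,0,0,0,0,0,-1,0.5,0,0,0,0,0,-1,0.5,0,0,0,0,0,-1,0.5,0,0,0,0,0,-1,0.2,0,0,0,0,0,-1,0,0,-0.2,0,0,0,-1,0,0,-0.15,0,0,0,-1,0,0,-0.1,0,0,0,-1,0,0,-0.1,0,0,0,-1,0,0,0,0,0,0,-1]}}

```text
clock: 16.75
position: [0.4693, -0.0125, 0.0706]
ee_rot: [0.036, -0.706, 0.036, 0.707]
contact_force: [-0.4, 0.5, 0.1]
width: 0.0002
```

```bash
cat > j.py <<'E'
from h import *
from rig import eyes
import sys
k=sys.argv[1]
b=np.array([.622,-.028]);a=np.radians(-5.9);e=np.array([np.cos(a),np.sin(a)]);n=np.array([-e[1],e[0]])
from rig import readout
st=readout.get_state();print("tcp u,v",(st["position"][:2]-b)@e*1000,(st["position"][:2]-b)@n*1000)
go([*(b-.098*e),.07],a+np.pi/2)
s=eyes.get_image("scene");P=cloud(s);cv2.imwrite(f"pics/scene{k}.png",cv2.resize(s["color"][150:300,210:430,::-1],None,fx=3.6,fy=3.6,interpolation=cv2.INTER_CUBIC))
U=(P[...,:2]-b)@e*1000;V=(P[...,:2]-b)@n*1000
q=(abs(P[...,2]-.102)<.005)&(abs(V)<35)&(abs(U+105)<45)&(s["color"].min(-1)>0);print("tab",q.sum(),np.percentile(V[q],[1,99]),np.percentile(U[q],[1,50,99]) if q.sum() else 0)
q=(abs(P[...,2]-.05)<.004)&(abs(V)<19)&(U>34)&(U<140);print("lug",q.sum(),(U[q].max(),P[q][:,2].mean()) if q.sum() else 0)
E
python3 j.py 10
```

```text
tcp u,v -153.48703021412533 -0.2790918544062001
pos [ 0.4693 -0.0125  0.0706] x [-0.001 -0.    -1.   ] y [-0.101 -0.995  0.   ] F [-0.4  0.5  0.1] w 0.0002 t 16.75
 rot opt [-4.497e+01  0.000e+00  2.000e-02]
 rot opt [ 0.03  0.01 -0.  ]
 shift [ 0.009 -0.003 -0.925]
tab 116 [-25.68500902  26.64971729] [-146.22744064 -131.65004696 -124.97050882]
lug 140 (np.float64(137.80205315857103), np.float64(0.04906755694064638))
```

View pics/scene10.png

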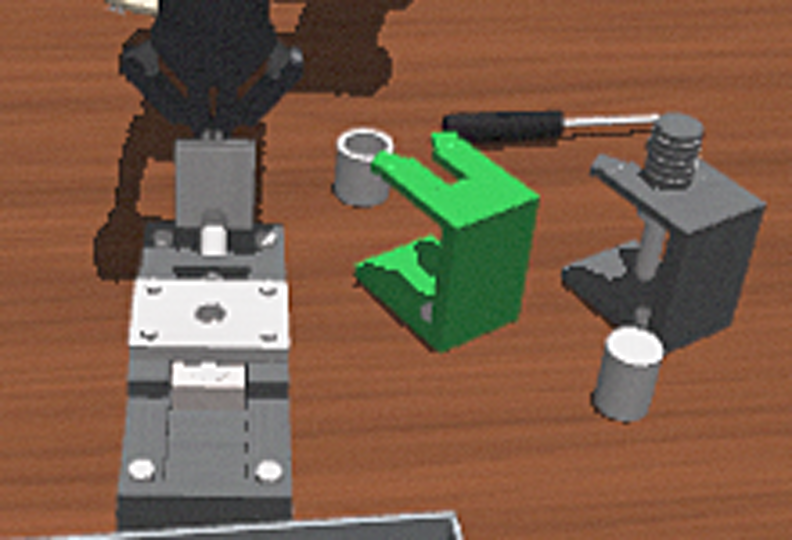

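>>> {"fn": "carry_out", "kwargs": {"deltas": [0,0,-0.1,0,0,0,-1,0,0,-0.1,0,0,0,-1,0,0,-0.1,0,0,0,-1,0,0,-0.1,0,0,0,-1,0,0,-0.1,0,0,0,-1,0,0,-0.1,0,0,0,-1,0,0,-0.1,0,0,0,-1,0,0,-0.1,0,0,0,-1,0,0,0,0,0,0,-1]}}

```text
clock: 17.92
position: [0.5131, -0.017, 0.0702]
ee_rot: [0.036, -0.703, 0.035, 0.709]
contact_force: [-10.2, 1.2, 7.6]
width: 0.0
```

```bash
python3 j.py 11
```

```text
tcp u,v -109.45437198693118 -0.21536490742573622
pos [ 0.5131 -0.017   0.0702] x [-0.009  0.001 -1.   ] y [-0.1   -0.995  0.   ] F [-10.2   1.2   7.6] w 0.0 t 17.93
 rot opt [-4.496e+01  1.000e-02  2.000e-01]
 rot opt [ 0.04  0.13 -0.  ]
 shift [ 0.001 -0.003 -0.191]
tab 130 [-26.27864905  26.58731607] [-116.94465818  -88.18673066  -81.62776066]
lug 361 (np.float64(139.44403481085908), np.float64(0.04926724537938773))
```

View pics/scene11.png

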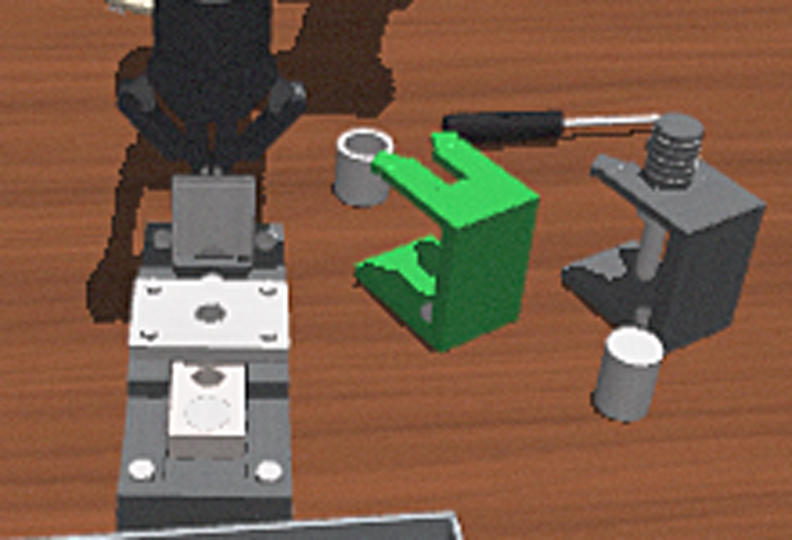

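The lug is moving out onto the landing at (205,410), and travel is about 43 mm. Pressing the rest of the way.

>>> {"fn": "carry_out", "kwargs": {"deltas": [0,0,-0.08,0,0,0,-1,0,0,-0.08,0,0,0,-1,0,0,-0.07,0,0,0,-1,0,0,-0.05,0,0,0,-1,0,0,0,0,0,0,-1,0,0,0,0,0,0,-1]}}

```text
clock: 18.73
position: [0.5248, -0.0181, 0.0699]
ee_rot: [0.036, -0.7, 0.035, 0.713]
contact_force: [-18.7, 0.3, 15.2]
width: -0.0005
```

```bash
python3 j.py 12
```

```text
tcp u,v -97.64907397682079 -0.18824966958282255
pos [ 0.5248 -0.0181  0.0699] x [-0.018  0.001 -1.   ] y [-0.1   -0.995  0.   ] F [-18.7   0.3  15.2] w -0.0005 t 18.73
 rot opt [-4.496e+01  1.000e-02  4.100e-01]
 rot opt [ 0.04  0.26 -0.01]
 shift [-0.001 -0.003  0.006]
tab 119 [-25.65011537  26.57277392] [-90.93270087 -75.16462158 -69.70080728]
lug 434 (np.float64(137.32559400456722), np.float64(0.04924707817981108))
```

View pics/scene12.png

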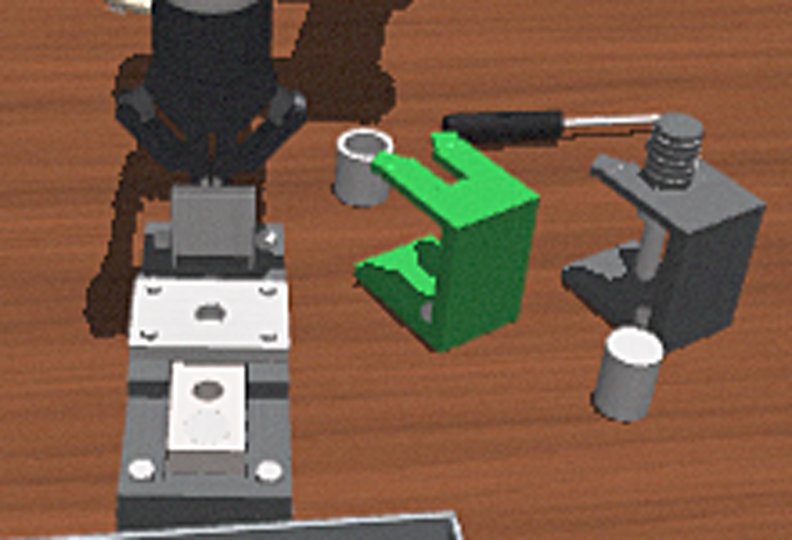

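The tab moved 56.5 mm and the force rose to 19 N, so the ejector is at its end stop. Backing off.

>>> {"fn": "carry_out", "kwargs": {"deltas": [0,0,0.15,0,0,0,-1,0,0,0.15,0,0,0,-1,0,0,0.15,0,0,0,-1,0,0,0.2,0,0,0,-1,0,0,0.2,0,0,0,-1,0,0,0.2,0,0,0,-1,0,0,0.3,0,0,0,-1,0,0,0.3,0,0,0,-1,0,0,0.3,0,0,0,-1,0,0,0,0,0,0,-1]}}

```text
clock: 20.02
position: [0.416, -0.007, 0.0706]
ee_rot: [0.036, -0.706, 0.036, 0.706]
contact_force: [0.3, 0.7, 0.3]
width: 0.0001
```

>>> {"fn": "carry_out", "kwargs": {"deltas": [-0.5,0,0,0,0,0,-1,-0.5,0,0,0,0,0,-1,-0.5,0,0,0,0,0,-1,-0.5,0,0,0,0,0,-1,-0.5,0,0,0,0,0,-1,0,0,0,0,0,0,-1,0,0,0,0,0,0,-1]}}

```text
clock: 20.9
position: [0.4175, -0.0073, 0.2199]
ee_rot: [0.036, -0.706, 0.036, 0.706]
contact_force: [-0.0, 0.1, -0.3]
width: -0.0001
```

```bash
python3 j.py 13
python3 - <<'E'
from h import *
from rig import eyes
b=np.array([.622,-.028]);a=np.radians(-5.9);e=np.array([np.cos(a),np.sin(a)]);n=np.array([-e[1],e[0]])
for nm,f in(("scene",cloud),("wrist",fcloud),("top",cloud)):
    d=eyes.get_image(nm);P=f(d);U=(P[...,:2]-b)@e*1000;V=(P[...,:2]-b)@n*1000
    cv2.imwrite(f"pics/{nm}14.png",d["color"][:,:,::-1])
    for h in (.05,):
        q=(abs(P[...,2]-h)<.004)&(abs(V)<14)&(U>36)&(U<125); qq=U[q]; print(nm,q.sum(),np.histogram(qq,bins=range(36,126,6))[0])
        q&=d["color"].min(-1)>150; print("  bright", q.sum(), U[q].min() if q.sum() else 0,U[q].max() if q.sum() else 0)
    if nm!="scene":
        q=(abs(P[...,2]-.104)<.004)&(abs(V)<35)&(abs(U+120)<40); print(" tab",q.sum(),np.percentile(U[q],[2,50,98]) if q.sum() else 0)
E
```

```text
tcp u,v -205.51258430935462 -0.3940468151130504
pos [ 0.4175 -0.0073  0.2199] x [-0.  0. -1.] y [-0.101 -0.995  0.   ] F [-0.   0.1 -0.3] w -0.0001 t 20.9
 rot opt [-4.497e+01  0.000e+00  1.000e-02]
 rot opt [ 0.03  0.01 -0.  ]
 shift [ 2.497 -0.003 -1.793]
tab 95 [-25.67364657  26.67304765] [-140.27919729 -130.57261837 -125.97387935]
lug 429 (np.float64(137.72366531780065), np.float64(0.04925742909234132))
scene 268 [24 28  9 10 13 25 22 26 24 27 30 30  0  0]
  bright 249 36.24712418890121 107.24812834401627
wrist 0 [0 0 0 0 0 0 0 0 0 0 0 0 0 0]
  bright 0 0 0
 tab 1039 [-142.1238499  -136.46177597 -130.9107817 ]
top 155 [10 16  6  6 14 15 19 16 14 16 15  8  0  0]
  bright 153 38.6828679303747 104.61481918459772
 tab 0 0
```

View pics/scene13.png

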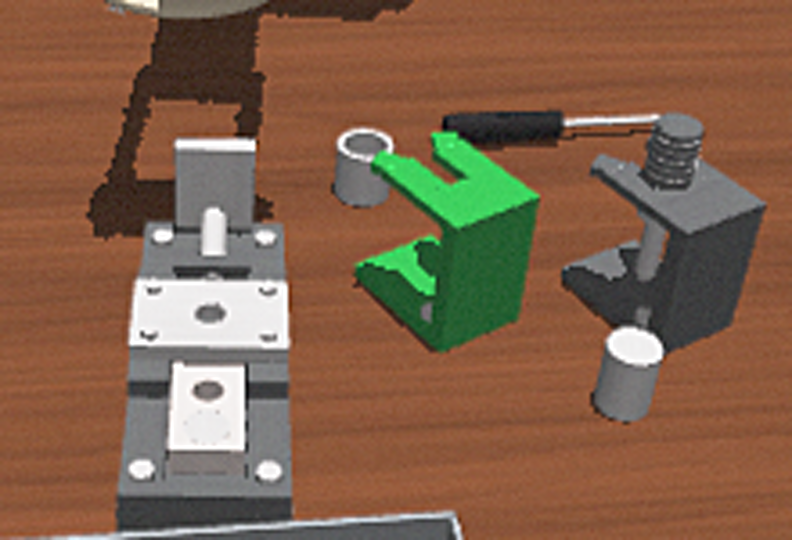

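View pics/top14.png

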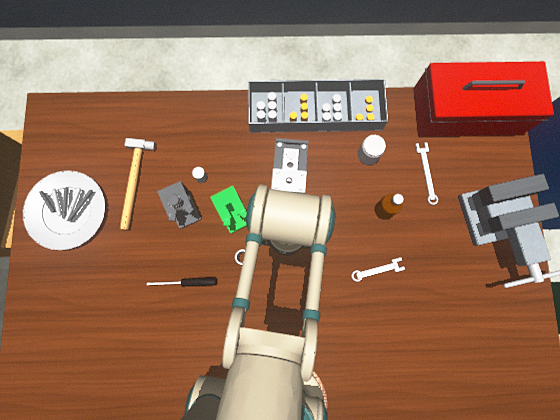

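The lug's front end is at about 106 mm, so it has moved about 56 mm. The tab is back at its starting place (-142 to -131 mm), the pin is hanging in the grey rest, and the bystanders haven't moved. Handing in.

```bash
python3 -c "
from rig import job,readout
print(job.sign_off()); s=readout.get_state(); print(s['clock'],s['contact_force'])"
```

```text
the job is handed in; nothing more can be done
None
the job is handed in; nothing more can be done
```

I finished the job and handed it in at about 21 s of robot time; the hand-in reports no verdict. I drew the pin straight up and parked it by its neck in the dark grey rest, not the green look-alike. Then I pressed the ejector in to its stop, about 56 mm, which pushed the lug out, and backed off.

The last camera checks agree with the goal:
- **Pin:** it hangs upright and released, with its knob top at 148 mm and its neck about 3–5 mm short of the seat along the notch.
- **Ejector:** it is back at rest to within about 1 mm.
- **Lug:** it lies in the channel, about 56 mm along from its start.
- **Bystanders:** none looks moved in the pictures; I did not measure their positions.
- **Robot:** the gripper is clear of everything, and the wrist force is near 0 N.

**Disagreement:** the top and wrist cameras differed by about 2 mm on where the notch lies sideways. I steered between the two, mostly by the wrist view, and the pin went in without side force.

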